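# Lock the sharps box into its bench bracket

### The arm

A 6-joint arm with a two-finger parallel gripper is mounted at the origin on the work surface. World frame = base frame: x ahead of the robot, y to its left, z up, the work surface at z = 0. Lengths are in mm, angles in rad, forces in N, time in s.
With the tool pointing down it reaches from about 275 to 750 mm from the base axis. Payload 10.2 kg.
Tool frame: the origin (TCP) lies on the front face of the gripper's body, between the roots of the fingers; the fingertips stand 73 mm ahead of it and the grasp point (between the pads) lies 54 mm ahead of it; z points along the fingers, y is the line along which they close (so a half turn about z gives the same grasp; the last joint's range is limited). The gripper opens to 85 mm and grips with 20 to 120 N. Pads are 22 mm wide; open, the fingers measure 114 mm over their backs; the gripper's body (76 mm by 85 mm) begins 54 mm behind the grasp point. The pads swing forward as they close: fully open they stand 13 mm farther back than shut.
Start: joints at [0.954, 0.313, 1.498, -0, 1.331, -0.223], TCP at [201.456, 484.817, 303.894] pointing down, gripper open.
Joint ranges: [-2.94, 2.94], [-0.97, 2.17], [0.19, 2.56], [-1.23, 4.37], [0.02, 3.11], [-2.88, 2.88]. Speed limits (rad/s): [2.39, 2.39, 3.01, 3.14, 3.14, 3.14].

### API

Orientations are given as a unit quaternion [w, x, y, z].
In Python, from rig import * gives the robot as it stands.
- The arm moves only by the tool step_arm, never from a script. Its argument "plan" is a list of rows, each an object with "offset": the shift along the tool's x, y, z in cm, a list of three; "rot": the turn, a rotation vector about the tool's x, y, z in degrees, a list of three; "gripper": the finger opening in cm, from 0 to 8.54. In form: [{"offset": [x, y, z], "rot": [wx, wy, wz], "gripper": gripper}, ...]. A call has 1 to 12 rows; each row is the pose to reach, as a shift and turn from the pose commanded when the call began, along the tool's axes at that moment; what a row does not reach only later rows make up. A row lasts 1/10 s, in which the tool goes at most 50 mm and 8.59 degrees, less where a joint would pass 70% of its speed; a pose out of reach is approached as far as the arm can. A call with a gripper value outside its range is refused whole. The fingers move at their own pace and stop on an object; "squeeze" is the grip in N (left out, the last holds). Time passes only in rows, so rows that repeat a pose let the fingers close. It gives the time, the measured TCP pose, the force, the opening and the grip force at its end, in the units of the state.
- sense(): the state, without advancing time (a new reading comes with each control period).
- capture(name): name is "side" or "top" or "wrist"; returns a dict with "color" (420x560x3 uint8, red, green, blue), "depth" (420x560 float32, mm along the optical axis (not along the pixel's ray), 0 where there is no reading), "vertical_fov" (degrees; the focal length in pixels is half the picture's height over the tangent of half this angle, whatever the lens; pixels are square), "cx", "cy" (the principal point, pixels), "rvec" (rotation vector, rad) and "tvec" (3), from world to camera coordinates, as OpenCV has them; the wrist camera has in their place "mount" (4x4, takes a point from camera to tool coordinates, whose origin is the TCP and whose axes are the flange's). Camera axes: x right, y down, z forward; pixel columns grow to the right and rows downward; lengths in mm; the calibration is good to about 2 mm. The wrist camera is an equidistant fisheye: a pixel r from the principal point sees the ray r / f radians off the axis. A picture is of the moment at which its call begins: read the wrist's pose just before it.
- finish_job(): hands the job in; it is judged then, once.
The state is a dict: "time_s": time; "joints": joint angles; "dq": joint speeds; "tau": joint torques, N m; "eef_pos": TCP position; "ee_rot": TCP orientation; "force": force on the tool from outside, world axes, zero at the start; "wrist_torque": the same for the moment, N m; "grip_width": opening from 0.0 (shut) to 1.0 (fully open); "grip_force": force on a finger pad.
Only numpy, scipy, OpenCV 4.12 (cv2) and the standard library are available. Lean on these libraries where they do the work, as an engineer would, in place of code of your own. Each camera call takes 0.05 s, during which the arm holds its last target. There are 200 camera calls.

### The job

Set the yellow sharps box down gently on the open end of the blue and grey bench bracket, then slide it in under the overhanging lips and keep pushing it gently until it has driven the stiff black locking slide up against its end stop. Keep the box upright, do not ram it or push the slide with the gripper itself, leave the soap bottle, ink bottle and glove carton where they stand, and let go of the box at the end.

Things in the scene. Friction and masses are not known exactly. Their poses are not given: they have to be found in the camera images.
- box: Yellow sharps box, red lid, upright on the table, 0.15 to 0.31 kg. Origin: centre of the underside, z up. Foot plate 70 (x) x 62 (y) x 8 mm high; on it a body 70 (x) x 44 (y) mm with plain vertical sides, top 60 mm above the origin. The two ends (+x, -x) are alike, flush with the foot: either may go in first. Grip across the 44 mm (y), above the lips.
- bracket: Bench bracket, grey floor plate and blue lips, fixed to the table. Origin: on its centre line at the pocket's mouth, at table level; +x is the way the box is pushed in, z up. Floor plate 4 mm thick, 90 mm wide, x -100 to 150 mm. Pocket from x 0 to 115 mm: walls 67 mm apart, so the foot has 2.5 mm to spare each side. A bridge, top 20.5 mm above the table, spans x 115 to 135 mm.
- landing (a point): Middle of the open landing, x = -60 mm on the bracket's centre line, on top of the floor plate (4 mm above the table), axes as the bracket's. Set the box down here, its length along x. Two low flared guides at bracket x -24 to 0 mm (14.5 mm high, opening to 42 mm each side of the centre line) lead the foot to the mouth.
- lips (a point): Point on the bracket's centre line at the mouth (x = 0), level with the tops of the two lips, 20.5 mm above the table. The lips run along both sides from x 0 to 115 mm, undersides 14.5 mm above the table (the foot's top is at 12 mm when standing on the floor plate), 50 mm apart; the box's body passes between. Pressing the box down adds drag.
- lock (a joint): Travel (m, along bracket +x) of the black locking slide between the lips, top 41 mm above the table: 0 foremost, 0.012 hard end stop; starts at 0 to 0.004. Pushed by the box's end; drag about 4 N, no spring; at the stop the force climbs steeply (12 to 20 N is ample, over 30 N is ramming). Its place varies per bracket: at the stop its front face is 76 to 84 mm inside the mouth (box middle 41 to 49 mm in). Feel for it.
- soap: Brown pump bottle, 67 mm across, 175 mm tall, loose. Origin: centre of the underside. Not to be disturbed.
- ink: Green ink bottle, 36 mm across, 100 mm tall, loose. Origin: centre of the underside. Not to be disturbed.
- gloves: Black glove carton, 90 (x) x 130 (y) x 65 mm high, loose. Origin: centre of the underside. Not to be disturbed.
Things that resemble listed ones, but are neither listed nor needed, are in the scene too. Several things look just like the box: the one meant starts farthest from the robot's base.

How it is judged (in metres and radians):
On the way, in this order (a step that is already met when the one before it is completed fails the run):
1. the box stands on the landing in front of the pocket (x of box in the frame of bracket between -0.1 and -0.02 m and y of box in the frame of bracket between -0.02 and 0.02 m and z of box in the frame of bracket between 0.002 and 0.0075 m and angle between box's own z axis and vertical below 0.08 rad), for 0.1 s.
2. the foot of the box is well under the lips (x of box in the frame of bracket above 0.015 m and y of box in the frame of bracket between -0.005 and 0.005 m and z of box in the frame of bracket below 0.0085 m), for 0.1 s.
At the end, for the whole second after the job is handed in: The locking slide has been pushed to within 1.5 mm of its end stop (travel over 10.5 mm of 12), the box stands flat on the bracket's floor under the lips (middle 38 to 52 mm in from the mouth, within 5 mm of the centre line, tilt under 0.05 rad, turned under 0.08 rad), at rest and released (value of joint lock above 0.0105 m and x of box in the frame of bracket between 0.038 and 0.052 m and y of box in the frame of bracket between -0.005 and 0.005 m and z of box in the frame of bracket between 0.002 and 0.0075 m and angle between box's own z axis and vertical below 0.05 rad and angle between the x axis of box and the x axis of bracket, either way round below 0.08 rad and linear speed of box below 0.01 m/s and contact force between the fingers and box below 0.1 N); the robot touches nothing.
It fails at once if the box is rammed or forced against the bracket (over 120 N) or its locking slide (over 30 N) (contact force between box and bracket above 120 N or contact force between box and lock above 30 N).
It fails at once if the gripper pushes the locking slide itself (contact force between the fingers and lock above 2 N).
It fails at once if the sharps box is tipped by more than 20 degrees (angle between box's own z axis and vertical above 0.35 rad).
It fails at once if the soap bottle, ink bottle or glove carton is moved more than 20 mm (distance of any of soap, ink, gloves from where it was at the start of the episode above 0.02 m).
It also fails if it takes over 59 s, if anything falls off the work surface, if the arm or the gripper's body presses on something with over 40 N, if the wrist force passes 120 N, or if a joint passes its speed limit or range.

## Working session

There is one attempt and no reset: what is moved stays moved. The work goes in short steps, Python scripts to look and compute and a tool call to move; the robot and the scene stay as the last step left them, time stands still between calls to the robot, and variables do not carry over. Pictures are saved under pics/ and viewed, at most 10 in all, crops included, and the job is handed in when it is done.

Besides the shell and the picture viewer there is one more tool, called after ">>>" as name([rows], argument=value, ...), one row to a line, values as JSON. step_arm: Moves the arm, as the interface text tells. Its arguments: {"type":"object","properties":{"plan":{"type":"array"},"squeeze":{"type":"number"}},"required":["plan"]}

```bash
mkdir -p pics && cat > h.py <<'E'
from rig import *
import numpy as np, cv2
from scipy.spatial.transform import Rotation as R
def cam(n):
    c=capture(n); h=c["color"].shape[0]
    c["f"]=h/2/np.tan(np.radians(c["vertical_fov"])/2); return c
def world(c):
    # per-pixel world points from depth
    h,w=c["depth"].shape; v,u=np.mgrid[:h,:w]; d=c["depth"].astype(float)
    P=np.stack([(u-c["cx"])/c["f"]*d,(v-c["cy"])/c["f"]*d,d],-1)
    Rm=cv2.Rodrigues(np.array(c["rvec"],float))[0]
    return (P-np.array(c["tvec"]).ravel())@Rm
def ray(c,u,v,z):
    Rm=cv2.Rodrigues(np.array(c["rvec"],float))[0]; t=np.array(c["tvec"],float).ravel()
    o=-Rm.T@t; d=Rm.T@np.array([(u-c["cx"])/c["f"],(v-c["cy"])/c["f"],1]); return o+d*(z-o[2])/d[2]
def save(n,c): cv2.imwrite(f"pics/{n}.png",cv2.cvtColor(c["color"],cv2.COLOR_RGB2BGR))
E
python3 - <<'E'
from h import *
import pickle
for n in("top","side"):
    c=cam(n); save(n,c); pickle.dump(c,open(n+".pkl","wb"))
    print(n,c["vertical_fov"],c["tvec"],(c["depth"]==0).mean())
s=sense();print(s["time_s"],s["eef_pos"],s["ee_rot"],s["grip_width"],s["force"])
E
```

```text
top 42.17909745893828 [   5.57000631  604.5107554  1331.94049925] 0.004056122448979592
side 54.366055142977146 [555.68177411 206.37096562 716.24527513] 0.003805272108843537
0.1 [201.36615911 484.69292335 303.38954489] [-2.50428442e-04  1.95633223e-01  9.80676956e-01 -5.36084232e-04] 1.0054140517186407 [ 0.75192647 -0.09433845 -0.10820594]
```

View pics/top.png

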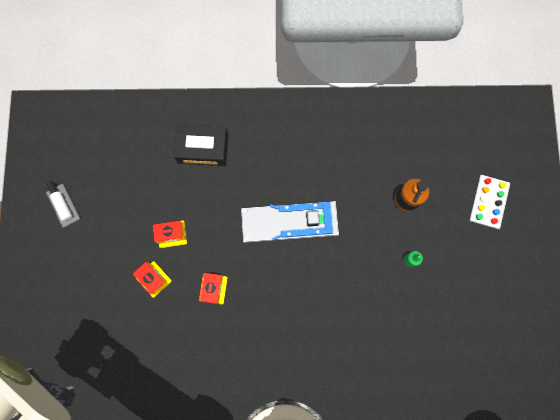

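View pics/side.png

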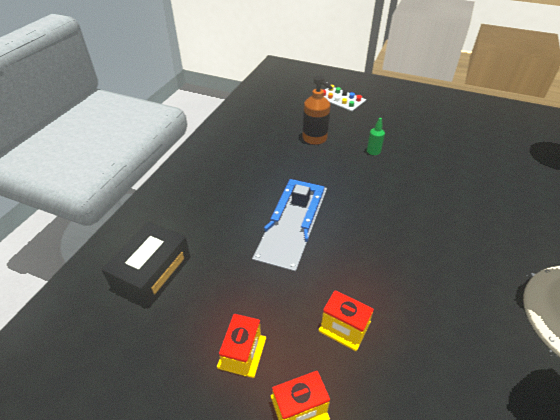

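The top view shows three red/yellow boxes at about (170,233), (152,278) and (213,288). The bracket is at (290,222), with its open end to the left at (243,224) and its lock at (314,217). The carton is at (201,147), the soap at (413,195) and the ink at (414,259). The side view agrees.

```bash
cat > m.py <<'E'
from h import *
import pickle
def rects(c,lo,hi,zr,minn=60):
    hsv=cv2.cvtColor(c["color"],cv2.COLOR_RGB2HSV); m=cv2.inRange(hsv,lo,hi)
    W=world(c); n,l,st,_=cv2.connectedComponentsWithStats(cv2.morphologyEx(m,cv2.MORPH_CLOSE,np.ones((5,5))))
    for i in range(1,n):
        if st[i,4]<minn: continue
        q=(l==i)&(c["depth"]>0)&(W[...,2]>zr[0])&(W[...,2]<zr[1]); p=W[q]
        if len(p)<minn: continue
        r=cv2.minAreaRect(p[:,:2].astype(np.float32))
        print(st[i,:5],"ctr",np.round(r[0],1),"size",np.round(r[1],1),"ang",round(r[2],1),"z",np.round(np.percentile(p[:,2],[5,50,95]),1),"dist",round(np.hypot(*r[0])))
if __name__=="__main__":
    for n in("top","side"):
        c=pickle.load(open(n+".pkl","rb")); print(n)
        print("red");rects(c,(0,180,100),(6,255,255),(50,70))
        print("yellow");rects(c,(20,150,80),(35,255,255),(-5,70),30)
        print("blue");rects(c,(100,120,80),(120,255,255),(8,30))
        print("grey");rects(c,(0,0,120),(180,60,255),(-3,9),300)
        print("dark lock");W=world(c)
        q=(W[...,2]>30)&(W[...,2]<50)&(W[...,0]>400)&(W[...,0]<650)&(W[...,1]>-150)&(W[...,1]<150)
        p=W[q];print(len(p)); 
        if len(p): print(cv2.minAreaRect(p[:,:2].astype(np.float32)))
        for nm,(a,b) in {"gloves":((0,0,0),(0,0,0))}.items():
            q=(W[...,2]>55)&(W[...,2]<75)&(W[...,0]>560)&(W[...,0]<900)&(W[...,1]>0)&(W[...,1]<500);p=W[q];print(nm,cv2.minAreaRect(p[:,:2].astype(np.float32)))
E
python3 m.py
```

```text
top
red
[153 221  29  21 479] ctr [540.5 292.7] size [45.  69.9] ang 8.0 z [55.4 60.6 64.6] dist 615
[133 262  31  32 488] ctr [423.2 335.5] size [69.8 42.9] ang 43.0 z [56.  60.4 65.2] dist 540
[200 273  21  30 488] ctr [397.8 181.7] size [43.  69.8] ang 82.6 z [55.9 60.8 65.1] dist 437
yellow
[478 205   7   6  31] ctr [ 599.7 -520.7] size [12.3 11.9] ang 13.6 z [ 6.  15.4 20.5] dist 794
[157 220  30  28 224] ctr [527.3 280. ] size [54.2 92.1] ang 45.2 z [-0.2  9.6 45. ] dist 597
[149 261  23  37 229] ctr [423.8 337.7] size [75.7 65.1] ang 42.1 z [ 1.  10.9 48.1] dist 542
[218 275  10  30 156] ctr [392.9 155.4] size [13.2 72.2] ang 77.9 z [ 2.   9.6 44.6] dist 423
blue
[269 202  64  39 863] ctr [575.2 -47.5] size [ 94.  156.6] ang 4.8 z [13.3 19.7 24.5] dist 577
grey
[ 470  175   40   54 1279] ctr [ 617.7 -547.6] size [ 82.8 133.6] ang 72.9 z [-0.3  4.6  8.3] dist 826
[ 241  201   98   42 2446] ctr [570.6 -16.4] size [ 92.6 252.4] ang 3.7 z [-1.2  3.6  7.9] dist 571
[249 401  71  19 936] ctr [98.   2.4] size [173.4  42.8] ang 89.9 z [-2.1  4.   8.7] dist 98
dark lock
170
((574.41247
[... 1004 characters left out ...]
573.5 -48.9] size [ 92.  160.1] ang 4.8 z [15.3 21.5 23.5] dist 576
grey
[    0     0   376   331 56870] ctr [1432.3 -366.3] size [1210.9 1381.1] ang 73.0 z [-2.2  2.4  8. ] dist 1478
[ 374    0  186   82 9076] ctr [  311.2 -1398.5] size [812.4 256. ] ang 50.3 z [-2.4  3.   8.4] dist 1433
[324  87  43  24 495] ctr [ 619.1 -554.9] size [ 93.8 140.4] ang 70.4 z [3.7 7.3 8.8] dist 831
[ 252  185   75   86 2648] ctr [570.3 -19.8] size [ 93.  254.1] ang 3.3 z [3.3 5.3 7.2] dist 571
dark lock
219
((572.8275756835938, -78.07411193847656), (35.79120635986328, 32.13218688964844), 6.811600208282471)
gloves ((684.998046875, 220.59344482421875), (134.3281707763672, 264.2733154296875), 84.26438903808594)
```

>>> step_arm([
  {"offset":[-4.8,-0.6,1.5],"rot":[0,0,8],"gripper":8.5},
  {"offset":[-9.6,-1.2,3.0],"rot":[0,0,16],"gripper":8.5},
  {"offset":[-14.4,-1.8,4.5],"rot":[0,0,24],"gripper":8.5},
  {"offset":[-19.2,-2.4,6.0],"rot":[0,0,32],"gripper":8.5},
  {"offset":[-24,-3,7.5],"rot":[0,0,40],"gripper":8.5},
  {"offset":[-29,-3.6,9],"rot":[0,0,48],"gripper":8.5},
  {"offset":[-34,-4.2,10.5],"rot":[0,0,55],"gripper":8.5},
  {"offset":[-38.7,-4.9,12],"rot":[0,0,59.4],"gripper":8.5},
  {"offset":[-38.7,-4.9,12],"rot":[0,0,59.4],"gripper":8.5},
  {"offset":[-38.7,-4.9,12],"rot":[0,0,59.4],"gripper":8.5},
  {"offset":[-38.7,-4.9,12],"rot":[0,0,59.4],"gripper":8.5},
  {"offset":[-38.7,-4.9,12],"rot":[0,0,59.4],"gripper":8.5},
])

```text
time_s: 1.3
eef_pos: [539.1, 292.1, 184.6]
ee_rot: [0.0, 0.655, 0.756, 0.0]
force: [-0.1, 0.5, 0.0]
grip_width: 0.991
grip_force: 0.0
```

```bash
cat >> h.py <<'E'
def wrist():
    s=sense(); c=cam("wrist"); h,w=c["depth"].shape; v,u=np.mgrid[:h,:w]
    x,y=u-c["cx"],v-c["cy"]; r=np.hypot(x,y); f=c["f"]; th=r/f; d=c["depth"].astype(float)
    k=np.where(r>1e-6,np.tan(np.minimum(th,1.5))/np.maximum(r,1e-6),1/f)
    P=np.stack([x*k*d,y*k*d,d],-1); M=np.array(c["mount"])
    T=P@M[:3,:3].T+M[:3,3]; q=s["ee_rot"]; Rt=R.from_quat([q[1],q[2],q[3],q[0]])
    c["W"]=(Rt.apply(T.reshape(-1,3))+s["eef_pos"]).reshape(h,w,3); c["W"][(d<=0)|(th>1.2)]=np.nan
    return c,s
E
python3 - <<'E'
from h import *
import pickle
c,s=wrist(); save("w1",c)
hsv=cv2.cvtColor(c["color"],cv2.COLOR_RGB2HSV); W=c["W"]
m=cv2.inRange(hsv,(0,180,100),(6,255,255))>0
q=m&(abs(W[...,2]-60)<6)&(abs(W[...,0]-540)<60)&(abs(W[...,1]-292)<60)
print("red",q.sum(),cv2.minAreaRect(W[q][:,:2].astype(np.float32)),np.median(W[q][:,2]))
for n in("top","side"):
    c=pickle.load(open(n+".pkl","rb")); W=world(c); hsv=cv2.cvtColor(c["color"],cv2.COLOR_RGB2HSV)
    g=(cv2.inRange(hsv,(0,0,120),(180,60,255))>0)&(abs(W[...,1]+18)<150)&(abs(W[...,0]-570)<70)
    b=(cv2.inRange(hsv,(100,120,80),(120,255,255))>0)&(abs(W[...,0]-570)<70)
    # floor outline (grey at landing part) by rays on z=4
    P=np.array([ray(c,u,v,4) for v,u in zip(*np.nonzero(g))])[:,:2]
    print(n,"floor",cv2.minAreaRect(P.astype(np.float32)))
    P=np.array([ray(c,u,v,20.5) for v,u in zip(*np.nonzero(b))])[:,:2]
    print(n,"blue",cv2.minAreaRect(P.astype(np.float32)))
    # mid line: per-y-slice centre of grey at the landing, and of blue lips
    for nm,mm,z in(("g",g,4),("b",b,20.5)):
        P=np.array([ray(c,u,v,z) for v,u in zip(*np.nonzero(mm))])[:,:2]
        out=[]
        for y in (np.arange(20,105,6) if nm=="g" else np.arange(-110,-10,6)):
            k=P[abs(P[:,1]-y)<4]
            if len(k)>5: out.append((y,(k[:,0].min()+k[:,0].max())/2))
        out=np.array(out); print(nm,np.polyfit(out[:,0]-0,out[:,1],1), len(out))
E
```

```text
red 4050 ((541.837890625, 291.9211120605469), (43.008544921875, 68.56147003173828), 7.665485858917236) 59.27919138104303
top floor ((570.0022583007812, -16.31280517578125), (92.04381561279297, 251.82623291015625), 3.7629854679107666)
top blue ((597.4395751953125, -263.6457824707031), (95.08058166503906, 593.843994140625), 6.081303596496582)
g [-9.15122467e-02  5.70683619e+02] 15
b [-6.63055487e-02  5.69070967e+02] 17
side floor ((570.1802978515625, -19.4942626953125), (91.56192016601562, 252.41021728515625), 3.47100830078125)
side blue ((596.5639038085938, -262.3092346191406), (93.36707305908203, 608.6148071289062), 5.920557975769043)
g [-4.38290417e-02  5.67833235e+02] 15
b [-7.02245897e-02  5.68860875e+02] 17
```

View pics/w1.png

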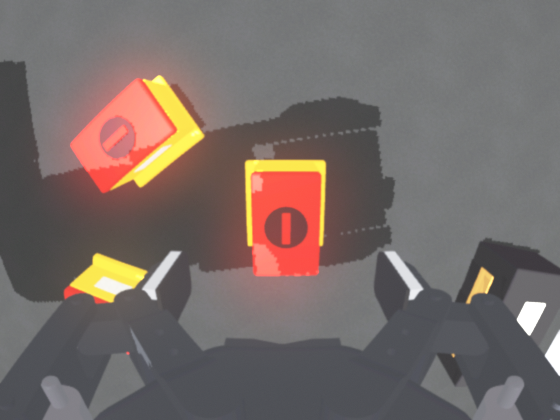

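The wrist view shows the target box at (286,218), centred between and aligned with the open fingers. The neighbouring boxes and the carton are clear of them.

>>> step_arm([
  {"offset":[0,0.15,3],"rot":[0,0,-0.4],"gripper":8.5},
  {"offset":[0,0.15,6],"rot":[0,0,-0.4],"gripper":8.5},
  {"offset":[0,0.15,8],"rot":[0,0,-0.4],"gripper":8.5},
  {"offset":[0,0.15,8.8],"rot":[0,0,-0.4],"gripper":8.5},
  {"offset":[0,0.15,8.8],"rot":[0,0,-0.4],"gripper":7},
  {"offset":[0,0.15,8.8],"rot":[0,0,-0.4],"gripper":6},
  {"offset":[0,0.15,8.8],"rot":[0,0,-0.4],"gripper":5},
  {"offset":[0,0.15,8.8],"rot":[0,0,-0.4],"gripper":4},
  {"offset":[0,0.15,8.8],"rot":[0,0,-0.4],"gripper":3.8},
  {"offset":[0,0.15,8.8],"rot":[0,0,-0.4],"gripper":3.8},
  {"offset":[0,0.15,8.8],"rot":[0,0,-0.4],"gripper":3.8},
  {"offset":[0,0.15,8.8],"rot":[0,0,-0.4],"gripper":3.8},
], squeeze=40)

```text
time_s: 2.55
eef_pos: [542.0, 291.5, 97.2]
ee_rot: [0.0, 0.653, 0.757, 0.001]
force: [-0.1, 0.9, 6.7]
grip_width: 0.507
grip_force: 42.0
```

>>> step_arm([
  {"offset":[0,0,-2],"rot":[0,0,0],"gripper":3.8},
  {"offset":[0,0,-4.5],"rot":[0,0,0],"gripper":3.8},
  {"offset":[-1,0,-6],"rot":[0,0,0],"gripper":3.8},
  {"offset":[-4,-0.2,-6],"rot":[0,0,1],"gripper":3.8},
  {"offset":[-8,-0.4,-6],"rot":[0,0,2],"gripper":3.8},
  {"offset":[-12,-0.6,-6],"rot":[0,0,3],"gripper":3.8},
  {"offset":[-16,-0.8,-6],"rot":[0,0,4],"gripper":3.8},
  {"offset":[-19.5,-1,-6],"rot":[0,0,4.5],"gripper":3.8},
  {"offset":[-21.8,-1.06,-6],"rot":[0,0,4.5],"gripper":3.8},
  {"offset":[-22.5,-1.06,-6],"rot":[0,0,4.5],"gripper":3.8},
  {"offset":[-22.5,-1.06,-6],"rot":[0,0,4.5],"gripper":3.8},
  {"offset":[-22.5,-1.06,-6],"rot":[0,0,4.5],"gripper":3.8},
])

```text
time_s: 3.75
eef_pos: [563.8, 67.8, 155.8]
ee_rot: [-0.0, 0.682, 0.731, -0.0]
force: [-1.2, -0.0, -2.7]
grip_width: 0.504
grip_force: 41.8
```

>>> step_arm([
  {"offset":[0,0.05,1.5],"rot":[0,0,0],"gripper":3.8},
  {"offset":[0,0.05,3.5],"rot":[0,0,0],"gripper":3.8},
  {"offset":[0,0.05,4.6],"rot":[0,0,0],"gripper":3.8},
  {"offset":[0,0.05,4.8],"rot":[0,0,0],"gripper":3.8},
  {"offset":[0,0.05,4.9],"rot":[0,0,0],"gripper":3.8},
  {"offset":[0,0.05,5.0],"rot":[0,0,0],"gripper":3.8},
  {"offset":[0,0.05,5.1],"rot":[0,0,0],"gripper":3.8},
  {"offset":[0,0.05,5.2],"rot":[0,0,0],"gripper":3.8},
  {"offset":[0,0.05,5.25],"rot":[0,0,0],"gripper":3.8},
  {"offset":[0,0.05,5.3],"rot":[0,0,0],"gripper":3.8},
  {"offset":[0,0.05,5.3],"rot":[0,0,0],"gripper":3.8},
])

```text
time_s: 4.85
eef_pos: [564.5, 67.2, 102.9]
ee_rot: [-0.0, 0.682, 0.731, -0.0]
force: [-0.3, -0.7, -2.0]
grip_width: 0.509
grip_force: 41.7
```

>>> step_arm([
  {"offset":[0,0,0.05],"rot":[0,0,0],"gripper":3.8},
  {"offset":[0,0,0.1],"rot":[0,0,0],"gripper":3.8},
  {"offset":[0,0,0.15],"rot":[0,0,0],"gripper":3.8},
  {"offset":[0,0,0.15],"rot":[0,0,0],"gripper":3.8},
  {"offset":[0,0,0.15],"rot":[0,0,0],"gripper":3.8},
])

```text
time_s: 5.35
eef_pos: [564.6, 67.2, 101.4]
ee_rot: [0.0, 0.682, 0.731, -0.0]
force: [-0.2, 0.3, -1.6]
grip_width: 0.511
grip_force: 41.8
```

>>> step_arm([
  {"offset":[0,0,0.03],"rot":[0,0,0],"gripper":4.6},
  {"offset":[0,0,0.03],"rot":[0,0,0],"gripper":6},
  {"offset":[0,0,0.03],"rot":[0,0,0],"gripper":8},
  {"offset":[0,0,0.03],"rot":[0,0,0],"gripper":8.5},
  {"offset":[0,0,0.03],"rot":[0,0,0],"gripper":8.5},
  {"offset":[0,0,-3],"rot":[0,0,0],"gripper":8.5},
  {"offset":[0,0,-7],"rot":[0,0,0],"gripper":8.5},
  {"offset":[-3,0,-11],"rot":[0,0,0],"gripper":8.5},
  {"offset":[-6,0,-14],"rot":[0,0,0],"gripper":8.5},
  {"offset":[-7,0,-15],"rot":[0,0,0],"gripper":8.5},
  {"offset":[-7,0,-15],"rot":[0,0,0],"gripper":8.5},
  {"offset":[-7,0,-15],"rot":[0,0,0],"gripper":8.5},
])

```text
time_s: 6.55
eef_pos: [568.9, -1.9, 249.9]
ee_rot: [-0.001, 0.682, 0.731, -0.001]
force: [-0.2, -0.1, -0.7]
grip_width: 0.995
grip_force: 0.0
```

```bash
python3 - <<'E'
from h import *
c,s=wrist(); save("w2",c); print(s["time_s"],s["eef_pos"])
hsv=cv2.cvtColor(c["color"],cv2.COLOR_RGB2HSV); W=c["W"]
near=(abs(W[...,0]-570)<75)&(W[...,1]<130)&(W[...,1]>-160)
def fit(m,nm):
    r=cv2.minAreaRect(W[m][:,:2].astype(np.float32)); print(nm,m.sum(),np.round(r[0],1),np.round(r[1],1),round(r[2],2),"z",np.nanmedian(W[m][:,2]))
red=(cv2.inRange(hsv,(0,180,100),(6,255,255))>0)&near&(W[...,2]>55)
b=(cv2.inRange(hsv,(100,120,60),(120,255,255))>0)&near&(abs(W[...,2]-20)<8)
fit(red,"red"); fit(b,"blue")
q=(W[...,2]>34)&(W[...,2]<48)&near&(W[...,1]<0)
if q.sum()>20: fit(q,"lock")
P=W[b];out=[]
for y in np.arange(-110,-5,6):
    k=P[abs(P[:,1]-y)<3]
    if len(k)>8: out.append((y,k[:,0].min(),k[:,0].max()))
out=np.array(out); print(np.round(out,1)); print(np.polyfit(out[:,0],out[:,1:].mean(1),1))
E
```

```text
6.55 [568.87467864  -1.88914157 249.8504116 ]
red 2 [542.1  88.4] [0.8 0. ] 95.73 z 63.703730772178545
blue 1455 [579.7 -41.2] [ 88.7 137.5] 7.73 z 19.586574616626706
lock 1062 [576.3 -77.5] [36.2 30.9] 3.15 z 40.86359143298996
[[-110.   552.5  603.3]
 [-104.   552.3  603. ]
 [ -50.   601.3  613.9]
 [ -44.   599.9  614. ]
 [ -38.   600.   613.9]
 [ -32.   542.1  613.7]
 [ -26.   533.1  613. ]
 [ -20.   531.9  612.4]
 [ -14.   531.5  611.8]
 [  -8.   531.3  611.8]]
[-5.23222503e-02  5.82007886e+02]
```

View pics/w2.png

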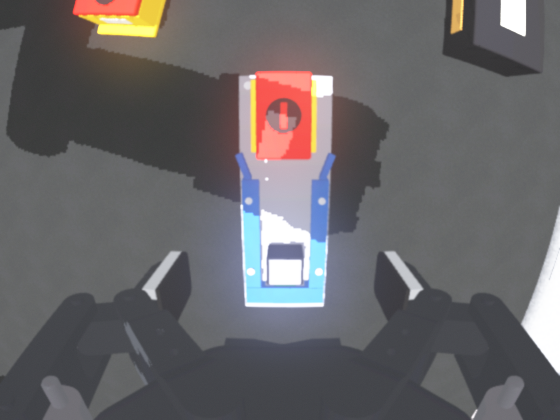

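The wrist view shows the box on the landing at (284,115), roughly aligned with the bracket. The mouth is at row ~180, the lips are at columns 250 and 320, and the lock is at (286,262).

```bash
python3 - <<'E'
from h import *
c,s=wrist(); W=c["W"]
hsv=cv2.cvtColor(c["color"],cv2.COLOR_RGB2HSV); Z=W[...,2]
def edge(mk,nm,rows):
    o=[]
    for r in rows:
        k=np.nonzero(mk[r])[0]
        if len(k)>3: o.append((r,W[r,k[0],1],W[r,k[0],0],W[r,k[-1],0],(W[r,k[0],0]+W[r,k[-1],0])/2))
    o=np.array(o); print(nm,np.round(o[::max(1,len(o)//5)],1)); 
    p=np.polyfit(o[:,1],o[:,4],1); print(" fit x=%.4f*y+%.2f, rms %.2f"%(p[0],p[1],np.std(o[:,4]-np.polyval(p,o[:,1]))))
cols=np.zeros(Z.shape,bool); cols[:,225:345]=1
body=cols&(Z>50); edge(body,"lid",range(78,156))
foot=cols&(Z>8.5)&(Z<70); edge(foot,"foot",range(100,148))
fl=cols&(hsv[...,2]>95)&(Z<70); edge(fl,"floor",range(90,148))
lip=cols&(Z>14)&(Z<30); edge(lip,"lips",range(186,286))
k=W[body];print(cv2.minAreaRect(k[:,:2].astype(np.float32)),np.nanmedian(k[:,2]))
E
```

```text
lid [[ 78.   94.8 541.3 583.9 562.6]
 [ 93.   82.8 542.2 584.9 563.5]
 [108.   71.  542.9 585.6 564.3]
 [123.   59.1 543.6 586.6 565.1]
 [138.   47.3 544.4 586.8 565.6]
 [153.   35.3 545.1 587.9 566.5]]
 fit x=-0.0620*y+568.69, rms 0.19
foot [[100.   79.4 533.4 594.2 563.8]
 [109.   70.8 533.9 594.7 564.3]
 [118.   62.3 534.3 595.4 564.8]
 [127.   53.7 534.9 596.1 565.5]
 [136.   45.2 535.4 595.7 565.6]
 [145.   36.6 535.9 596.5 566.2]]
 fit x=-0.0579*y+568.44, rms 0.22
floor [[ 90.   89.2 518.8 622.  570.4]
 [101.   78.3 519.6 616.9 568.2]
 [112.   67.4 519.3 617.8 568.6]
 [123.   56.5 518.6 618.5 568.5]
 [134.   45.5 517.4 616.7 567. ]
 [145.   34.5 516.8 614.7 565.8]]
 fit x=0.0741*y+563.46, rms 0.68
lips [[186.   -1.9 530.2 611.4 570.8]
 [206.  -21.4 532.  612.4 572.2]
 [226.  -41.8 532.7 613.8 573.2]
 [246.  -62.7 534.4 615.3 574.8]
 [266.  -85.5 534.9 616.7 575.8]]
 fit x=-0.0708*y+570.43, rms 0.33
((565.2068481445312, 54.512916564941406), (44.54206466674805, 94.25354766845703), 3.065725326538086) 257.7300497189972
```

>>> step_arm([
  {"offset":[3,0,3],"rot":[0,0,0],"gripper":8.5},
  {"offset":[6,0,6],"rot":[0,0,0],"gripper":8.5},
  {"offset":[7,0,10],"rot":[0,0,0],"gripper":8.5},
  {"offset":[7,0,13.5],"rot":[0,0,0],"gripper":8.5},
  {"offset":[7,0,14.8],"rot":[0,0,0],"gripper":8.5},
  {"offset":[7,0,14.9],"rot":[0,0,0],"gripper":7},
  {"offset":[7,0,14.9],"rot":[0,0,0],"gripper":6},
  {"offset":[7,0,14.9],"rot":[0,0,0],"gripper":5},
  {"offset":[7,0,14.9],"rot":[0,0,0],"gripper":4.2},
  {"offset":[7,0,14.9],"rot":[0,0,0],"gripper":3.8},
  {"offset":[7,0,14.9],"rot":[0,0,0],"gripper":3.8},
  {"offset":[7,0,14.9],"rot":[0,0,0],"gripper":3.8},
], squeeze=40)

```text
time_s: 7.85
eef_pos: [565.3, 67.1, 104.1]
ee_rot: [0.001, 0.682, 0.731, 0.001]
force: [-0.2, -0.3, 6.2]
grip_width: 0.505
grip_force: 41.9
```

>>> step_arm([
  {"offset":[0,0.02,-0.1],"rot":[0,0,0],"gripper":3.8},
  {"offset":[0,0.05,-0.2],"rot":[0,0,0],"gripper":3.8},
  {"offset":[0,0.05,-0.25],"rot":[0,0,0],"gripper":3.8},
  {"offset":[0,0.05,-0.25],"rot":[0,0,0],"gripper":3.8},
])

```text
time_s: 8.25
eef_pos: [565.0, 67.2, 104.9]
ee_rot: [-0.0, 0.682, 0.731, -0.0]
force: [-0.1, 0.9, -2.2]
grip_width: 0.505
grip_force: 40.9
```

>>> step_arm([
  {"offset":[-0.2,0.08,0.04],"rot":[0,0,0],"gripper":3.8},
  {"offset":[-0.6,0.08,0.04],"rot":[0,0,0],"gripper":3.8},
  {"offset":[-1.0,0.08,0.04],"rot":[0,0,0],"gripper":3.8},
  {"offset":[-1.4,0.08,0.04],"rot":[0,0,0],"gripper":3.8},
  {"offset":[-1.8,0.08,0.04],"rot":[0,0,0],"gripper":3.8},
  {"offset":[-2.2,0.08,0.04],"rot":[0,0,0],"gripper":3.8},
  {"offset":[-2.6,0.08,0.04],"rot":[0,0,0],"gripper":3.8},
  {"offset":[-3.0,0.08,0.04],"rot":[0,0,0],"gripper":3.8},
  {"offset":[-3.4,0.08,0.04],"rot":[0,0,0],"gripper":3.8},
  {"offset":[-3.8,0.08,0.04],"rot":[0,0,0],"gripper":3.8},
  {"offset":[-4.1,0.08,0.04],"rot":[0,0,0],"gripper":3.8},
  {"offset":[-4.1,0.08,0.04],"rot":[0,0,0],"gripper":3.8},
])

```text
time_s: 9.45
eef_pos: [568.7, 26.0, 104.5]
ee_rot: [0.0, 0.683, 0.731, -0.0]
force: [-0.3, -0.2, -2.7]
grip_width: 0.513
grip_force: 40.9
```

>>> step_arm([
  {"offset":[-0.3,0,0],"rot":[0,0,0],"gripper":3.8},
  {"offset":[-0.7,0,0],"rot":[0,0,0],"gripper":3.8},
  {"offset":[-1.1,0,0],"rot":[0,0,0],"gripper":3.8},
  {"offset":[-1.5,0,0],"rot":[0,0,0],"gripper":3.8},
  {"offset":[-1.9,0,0],"rot":[0,0,0],"gripper":3.8},
  {"offset":[-2.3,0,0],"rot":[0,0,0],"gripper":3.8},
  {"offset":[-2.7,0,0],"rot":[0,0,0],"gripper":3.8},
  {"offset":[-3.1,0,0],"rot":[0,0,0],"gripper":3.8},
  {"offset":[-3.5,0,0],"rot":[0,0,0],"gripper":3.8},
  {"offset":[-3.8,0,0],"rot":[0,0,0],"gripper":3.8},
  {"offset":[-3.8,0,0],"rot":[0,0,0],"gripper":3.8},
  {"offset":[-3.8,0,0],"rot":[0,0,0],"gripper":3.8},
])

```text
time_s: 10.65
eef_pos: [571.3, -11.5, 104.5]
ee_rot: [-0.0, 0.682, 0.731, 0.0]
force: [-0.6, -0.7, -2.2]
grip_width: 0.508
grip_force: 40.9
```

Smooth, with no side load. Now slow steps to feel for the slide.

>>> step_arm([
  {"offset":[-0.15,0,0],"rot":[0,0,0],"gripper":3.8},
  {"offset":[-0.3,0,0],"rot":[0,0,0],"gripper":3.8},
  {"offset":[-0.45,0,0],"rot":[0,0,0],"gripper":3.8},
  {"offset":[-0.6,0,0],"rot":[0,0,0],"gripper":3.8},
  {"offset":[-0.75,0,0],"rot":[0,0,0],"gripper":3.8},
  {"offset":[-0.9,0,0],"rot":[0,0,0],"gripper":3.8},
  {"offset":[-1.05,0,0],"rot":[0,0,0],"gripper":3.8},
  {"offset":[-1.2,0,0],"rot":[0,0,0],"gripper":3.8},
  {"offset":[-1.35,0,0],"rot":[0,0,0],"gripper":3.8},
  {"offset":[-1.5,0,0],"rot":[0,0,0],"gripper":3.8},
  {"offset":[-1.5,0,0],"rot":[0,0,0],"gripper":3.8},
])

```text
time_s: 11.75
eef_pos: [572.3, -26.7, 104.5]
ee_rot: [0.0, 0.682, 0.731, -0.0]
force: [-0.1, 0.2, -2.6]
grip_width: 0.51
grip_force: 40.9
```

>>> step_arm([
  {"offset":[-0.1,0,0],"rot":[0,0,0],"gripper":3.8},
  {"offset":[-0.2,0,0],"rot":[0,0,0],"gripper":3.8},
  {"offset":[-0.3,0,0],"rot":[0,0,0],"gripper":3.8},
  {"offset":[-0.4,0,0],"rot":[0,0,0],"gripper":3.8},
  {"offset":[-0.5,0,0],"rot":[0,0,0],"gripper":3.8},
  {"offset":[-0.6,0,0],"rot":[0,0,0],"gripper":3.8},
  {"offset":[-0.6,0,0],"rot":[0,0,0],"gripper":3.8},
])

```text
time_s: 12.45
eef_pos: [572.7, -32.6, 104.5]
ee_rot: [-0.0, 0.682, 0.731, -0.0]
force: [0.1, 3.8, -1.8]
grip_width: 0.506
grip_force: 41.0
```

>>> step_arm([
  {"offset":[-0.05,0,0],"rot":[0,0,0],"gripper":3.8},
  {"offset":[-0.1,0,0],"rot":[0,0,0],"gripper":3.8},
  {"offset":[-0.15,0,0],"rot":[0,0,0],"gripper":3.8},
  {"offset":[-0.2,0,0],"rot":[0,0,0],"gripper":3.8},
  {"offset":[-0.25,0,0],"rot":[0,0,0],"gripper":3.8},
  {"offset":[-0.3,0,0],"rot":[0,0,0],"gripper":3.8},
  {"offset":[-0.35,0,0],"rot":[0,0,0],"gripper":3.8},
  {"offset":[-0.4,0,0],"rot":[0,0,0],"gripper":3.8},
  {"offset":[-0.4,0,0],"rot":[0,0,0],"gripper":3.8},
])

```text
time_s: 13.35
eef_pos: [572.9, -36.2, 104.5]
ee_rot: [-0.0, 0.682, 0.731, 0.0]
force: [-0.9, 6.3, -0.9]
grip_width: 0.509
grip_force: 41.1
```

>>> step_arm([
  {"offset":[-0.05,0,0],"rot":[0,0,0],"gripper":3.8},
  {"offset":[-0.1,0,0],"rot":[0,0,0],"gripper":3.8},
  {"offset":[-0.15,0,0],"rot":[0,0,0],"gripper":3.8},
  {"offset":[-0.2,0,0],"rot":[0,0,0],"gripper":3.8},
  {"offset":[-0.25,0,0],"rot":[0,0,0],"gripper":3.8},
  {"offset":[-0.3,0,0],"rot":[0,0,0],"gripper":3.8},
  {"offset":[-0.3,0,0],"rot":[0,0,0],"gripper":3.8},
])

```text
time_s: 14.05
eef_pos: [573.0, -36.7, 104.6]
ee_rot: [-0.002, 0.682, 0.731, 0.002]
force: [-0.1, 21.2, 3.1]
grip_width: 0.509
grip_force: 41.6
```

At 21 N the slide is on its stop, or the box has jammed. I'll relax the push, let go, back up and look.

>>> step_arm([
  {"offset":[0.1,0,0],"rot":[0,0,0],"gripper":3.8},
  {"offset":[0.2,0,0],"rot":[0,0,0],"gripper":3.8},
  {"offset":[0.22,0,0.02],"rot":[0,0,0],"gripper":3.8},
  {"offset":[0.22,0,0.04],"rot":[0,0,0],"gripper":3.8},
])

```text
time_s: 14.45
eef_pos: [573.0, -36.3, 104.3]
ee_rot: [-0.001, 0.682, 0.731, 0.001]
force: [-2.2, 11.6, 3.4]
grip_width: 0.505
grip_force: 41.4
```

>>> step_arm([
  {"offset":[0.1,0,0],"rot":[0,0,0],"gripper":3.8},
  {"offset":[0.15,0,0],"rot":[0,0,0],"gripper":3.8},
  {"offset":[0.15,0,0],"rot":[0,0,0],"gripper":4.6},
  {"offset":[0.15,0,0],"rot":[0,0,0],"gripper":6},
  {"offset":[0.15,0,0],"rot":[0,0,0],"gripper":8},
  {"offset":[0.15,0,0],"rot":[0,0,0],"gripper":8.5},
  {"offset":[0.15,0,-2],"rot":[0,0,0],"gripper":8.5},
  {"offset":[0.15,0,-6],"rot":[0,0,0],"gripper":8.5},
  {"offset":[-3,0,-10],"rot":[0,0,0],"gripper":8.5},
  {"offset":[-6,0,-13],"rot":[0,0,0],"gripper":8.5},
  {"offset":[-7,0,-15],"rot":[0,0,0],"gripper":8.5},
  {"offset":[-7,0,-15],"rot":[0,0,0],"gripper":8.5},
])

```text
time_s: 15.65
eef_pos: [578.5, -108.8, 256.9]
ee_rot: [0.003, 0.683, 0.73, 0.001]
force: [0.3, 0.4, -0.9]
grip_width: 0.993
grip_force: 0.0
```

```bash
python3 - <<'E'
from h import *
c,s=wrist(); save("w3",c); W=c["W"]; Z=W[...,2]; print(s["time_s"],s["eef_pos"],s["force"])
cols=np.zeros(Z.shape,bool); cols[:,225:345]=1
hsv=cv2.cvtColor(c["color"],cv2.COLOR_RGB2HSV)
def r(m,n):
    p=W[m]; q=cv2.minAreaRect(p[:,:2].astype(np.float32)); print(n,m.sum(),np.round(q[0],1),np.round(q[1],1),round(q[2],2),np.median(p[:,2]), "y",np.round(np.percentile(p[:,1],[0.5,99.5]),1))
r(cols&(Z>52)&(Z<72)&(W[...,1]>-120),"lid"); r(cols&(Z>34)&(Z<48)&(abs(W[...,0]-575)<25)&(W[...,1]<-55),"lock")
r(cols&(Z>14)&(Z<28)&(abs(W[...,0]-573)<55)&(W[...,1]>-140),"lips")
im=c["color"][60:360,180:380]; cv2.imwrite("pics/w3c.png",cv2.cvtColor(cv2.resize(im,None,fx=2,fy=2,interpolation=cv2.INTER_CUBIC),cv2.COLOR_RGB2BGR))
E
```

```text
15.65 [ 578.52092809 -108.78119924  256.89138209] [ 0.28842844  0.35398313 -0.92201039]
lid 4586 [573.  -36.5] [43.9 69.6] 3.89 63.44537051707313 y [-70.9  -1.6]
lock 1234 [577.2 -87.2] [35.9 27.6] 3.76 40.89797880874352 y [-101.5  -72.8]
lips 5919 [573.4 -49.1] [ 90.9 159. ] 3.41 19.757936602117297 y [-129.2   24.2]
```

View pics/w3c.png

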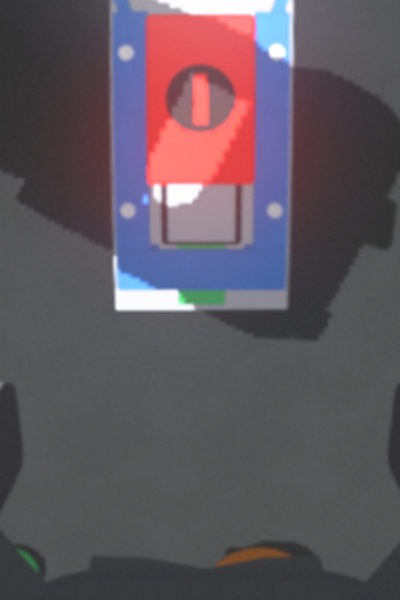

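The crop shows the box under the lips with its front (row ~183) against the slide. The slide is up against the bridge side (row ~245). The box is 43 mm in and on the centre line, turned about 0.1°. The slide moved at least 8.5 mm from where it started, and the force climbed steeply at its end, so it is on the stop.

```bash
python3 -c "
from rig import *
print(finish_job())"
```

```text
the job is handed in; nothing more can be done
None
```

The job is handed in, but no verdict came back: the box is released about 43 mm in under the lips and on the centre line, with the slide judged to be on its end stop because it moved about 8.5 mm and the push force then jumped from 6 to 21 N.

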